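Eject the finished sensor module from the programming nest

TASK

The orange-capped sensor module has finished programming: press down the yellow pedal in front of its well all the way, so that the ejector pushes the module up out of the nest, then let go of the pedal, grip the raised module and stand it upright in the blue tray. Set it down on the tray's floor before letting go, do not drop it. Leave the green-capped module down in its own well.

Things in the scene. Friction and masses are not known exactly. Their poses are not given: they have to be found in the camera images.
- orange_center (a point): The module to take out: an aluminium cylinder 36 mm wide, 36 mm tall, about 80 g, its top 8 mm an orange cap. This point is its centre, 18 mm above its underside; z is its axis. It starts in the nest's left or right well, top 1 mm below the nest's top face. Its pedal raises it 20 mm, to 19 mm above that face; the stiff pedal then stays down and the module up when the pad is released.
- green_center (a point): The same kind of module with a green cap, in the nest's other well; it stays there. This point is its centre, 18 mm above its underside.
- nest: Fixed grey block 130 (x) x 160 (y) x 65 mm high, flat top. Origin: centre of its underside; -x is the pedal side, z up. Two 39 mm wells at x +15, y +40 and -40 mm. In front of each, at the same y, is its pedal: a yellow pad 36 x 36 mm, centre at x -110 mm, top 48 mm above the desk. Pressed straight down 22 mm to its stop (5 N; top then 26 mm above the desk) it lifts the ejector under that well.
- tray_blue: Blue open tray, fixed to the desk to the left or right of the nest: 150 (its x) x 120 (its y) mm, walls 25 mm high and 3 mm thick, floor 3 mm thick. Origin at the centre of its underside. A like grey tray, holding a white-capped module, is not to be used.
There are look-alikes about, which are no part of the job. What is shaped like the part that bears orange_center but red is not meant.

How it is judged:
By the outcome, as a careful person would: the job done as asked, in the order asked, and still so for the second after the job is handed in, with the robot touching nothing.
It also fails if it takes over 48 s, if anything falls off the work surface, if the arm or the gripper's body presses on something with over 40 N, if the wrist force passes 120 N, or if a joint passes its speed limit or range.

ROBOT

A 6-joint arm with a two-finger parallel gripper is mounted at the origin on the work surface. World frame = base frame: x ahead of the robot, y to its left, z up, the work surface at z = 0. Lengths are in mm, angles in degrees, forces in N, time in s.
With the tool pointing down it reaches from about 300 to 850 mm from the base axis. Payload 4.2 kg.
Tool frame: the origin (TCP) lies on the centre line of the jaws, within the pads' length; the fingertips stand 11 mm ahead of it and the grasp point (between the pads) lies 8 mm behind it; z points along the fingers, y is the line along which they close (so a half turn about z gives the same grasp; the last joint's range is limited). The gripper opens to 91 mm and grips with 3 to 60 N. Pads are 32 mm wide; open, the fingers measure 118 mm over their backs; the gripper's body (76 mm by 178 mm) begins 60 mm behind the grasp point.
Start: joints at [64.343, 18.312, 89.639, -0, 72.044, -1.146], TCP at [238.554, 523.196, 224.976] pointing down, gripper open.
Joint ranges: [-177.97, 177.97], [-48.28, 115.42], [12.27, 149.76], [-77.06, 257.06], [2.81, 150.46], [-146.56, 146.56]. Speed limits (degrees/s): [147.25, 147.25, 180, 180, 180, 180].

INTERFACE

Orientations are given as [roll, pitch, yaw] about the fixed x, y, z axes, in that order (R = Rz(yaw) Ry(pitch) Rx(roll)).
In Python, from workcell import env, grab_frame, camera_model, models gives the robot as it stands.
- The arm moves only by the shell command python3 -m crank 'ROWS' [FORCE]. ROWS is text: rows parted by semicolons, each of 7 numbers parted by spaces: the closure, from -1 (fully open) to 1 (shut), so that 0 is half open, then the shift along the tool's x, y, z in mm, then the turn, a rotation vector about the tool's x, y, z in degrees. A call has 1 to 10 rows; each row shifts and turns the commanded pose from where the row before left it, along the tool's axes as they then stand; what a row does not reach is not made up. A row lasts 1/8 s, in which the tool goes at most 62.5 mm and 10.7 degrees, less where a joint would pass 70% of its speed; a pose out of reach is approached as far as the arm can. A call is refused whole if a number of a shift passes 62.5 or a number of a turn 10.7, either way. A call with a gripper value outside its range is refused whole. The fingers move at their own pace and stop on an object; FORCE is the grip in N (left out, the last holds). Time passes only in rows, so rows that do not move let the fingers close. It gives the time, the measured TCP pose, the force, the opening and the grip force at its end, in the units of the state.
- env.state(): the state, without advancing time (a new reading comes with each control period).
- grab_frame(name): name is "scene" or "top" or "wrist"; returns the picture (384x512x3 uint8, blue, green, red); there is no depth.
- camera_model(name): a dict with "K" (3x3 intrinsics, pixels), "R" (3x3) and "t" (3): a world point X has camera coordinates R X + t; the wrist camera has in their place "mount" (4x4, takes a point from camera to tool coordinates, whose origin is the TCP and whose axes are the flange's). Camera axes: x right, y down, z forward; pixel columns grow to the right and rows downward; lengths in mm; the calibration is good to about 2 mm. A picture is of the moment at which its call begins: read the wrist's pose just before it. camera_model takes no time and is no camera call.
- env.job_done(): hands the job in; it is judged then, once.
Trained networks look in the newest picture that a camera, given by its name, has taken for a name from the list of things; names that differ only in an ending like _2 or _b are one class to them, and where a whole thing is asked for, a point or a joint stands for the part that bears it (a point fixed in the world has none). Each returns a list of dicts, best first, with "p" (0 to 1); they miss things now and then, are a little off and sometimes report something else, mostly with a low value. They report only what shows in the picture. A call takes as long as a camera call. They do not tell look-alikes from the thing itself.
- models.search_frame(name, camera): "point" ([x, y, z] in mm, in world coordinates, good to about 4 mm: the middle of the surface that is visible of it).
The state is a dict: "time_s": time; "qpos": joint angles; "qvel": joint speeds; "effort": joint torques, N m; "ee_pos": TCP position; "ee_rot": TCP orientation; "force": force on the tool from outside, world axes, zero at the start; "torque": the same for the moment, N m; "gripper_width": finger opening in mm; "gripper_force": force on a finger pad.
Only numpy, scipy, OpenCV 4.12 (cv2) and the standard library are available. Lean on these libraries where they do the work, as an engineer would, in place of code of your own. Each camera call takes 0.05 s, during which the arm holds its last target. There are 200 camera calls.

## Working session

There is one attempt and no reset: what is moved stays moved. The work goes in short steps, Python scripts to look and compute and a shell command to move; the robot and the scene stay as the last step left them, time stands still between calls to the robot, and variables do not carry over. Pictures are saved under pics/ and viewed, at most 10 in all, crops included, and the job is handed in when it is done.

```bash
mkdir -p pics; python3 - <<'E'
from workcell import env, grab_frame, camera_model, models
import cv2, numpy as np
np.set_printoptions(precision=2,suppress=True)
s=env.state();print(s)
a=grab_frame("scene");b=grab_frame("top")
cv2.imwrite("pics/a.png",a);cv2.imwrite("pics/b.png",b)
for n in ["orange_center","green_center","nest","tray_blue"]:
    print(n,[(np.round(d["point"],1).tolist(),round(d["p"],2)) for d in models.search_frame(n,"top")])
for c in ["top","scene"]:
    m=camera_model(c);print(c,m["K"],m["R"],m["t"])
print(camera_model("wrist"))
E
```

```text
{'time_s': 0.0, 'qpos': array([64.34, 18.35, 89.71,  0.  , 72.04, -1.15]), 'qvel': array([-0.02, -0.08, -0.02,  0.01,  0.01, -0.02]), 'effort': array([  0.  , -41.25, -23.2 ,   0.07,   0.05,  -0.  ]), 'ee_pos': array([238.33, 522.73, 224.13]), 'ee_rot': array([-179.9 ,   -0.  ,  155.49]), 'force': array([ 0.54, -0.09, -0.19]), 'torque': array([-0.  ,  0.01, -0.02]), 'gripper_force': 0.0, 'gripper_width': 91.24434313628505}
orange_center [([594.9, 56.2, 67.2], 0.8), ([715.0, 53.6, 35.5], 0.6), ([641.1, 171.4, 32.8], 0.54)]
green_center [([568.6, -20.1, 66.4], 0.64)]
nest [([549.1, 23.0, 67.0], 0.96), ([596.3, 57.3, 66.3], 0.29)]
tray_blue [([443.0, 285.4, -0.3], 0.92)]
top [[358.84   0.   253.49]
 [  0.   358.84 184.51]
 [  0.     0.     1.  ]] [[-0.02 -1.   -0.01]
 [-0.99  0.03 -0.11]
 [ 0.11  0.01 -0.99]] [ 15.2  603.36 767.33]
scene [[427.25   0.   255.19]
 [  0.   427.25 191.37]
 [  0.     0.     1.  ]] [[-0.49  0.87  0.01]
 [ 0.72  0.41 -0.56]
 [-0.49 -0.27 -0.83]] [ 281.59 -374.08 1427.68]
{'K': array([[334.81,   0.  , 254.45],
       [  0.  , 334.81, 199.22],
       [  0.  ,   0.  ,   1.  ]]), 'mount': array([[   0.  ,   -0.97,   -0.25,   68.38],
       [   1.  ,    0.  ,    0.  ,   -0.76],
       [  -0.  ,   -0.25,    0.97, -159.27],
       [   0.  ,    0.  ,    0.  ,    1.  ]])}
```

View pics/b.png

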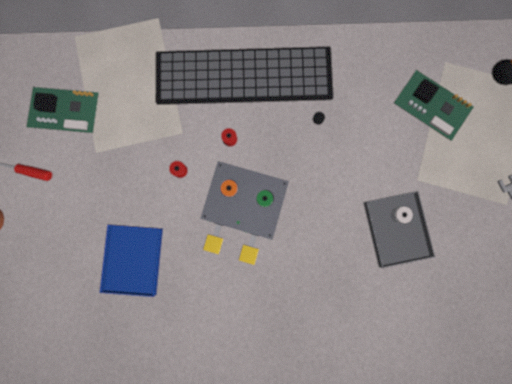

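View pics/a.png

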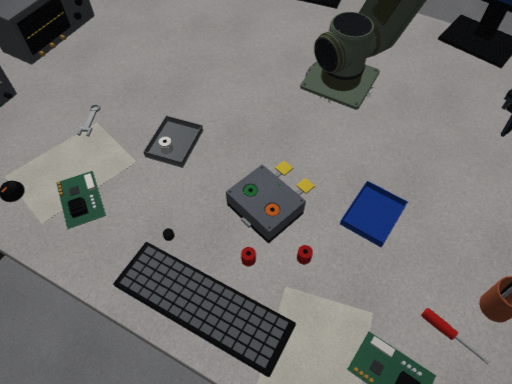

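The top view shows the nest with the orange cap at (229,188) and the green at (265,198). The yellow pedals are at (214,244) and (249,255), and the blue tray is at (132,260). The red look-alikes lie behind the nest. I'll segment the colours next to get metric positions.

```bash
cat >h.py <<'E'
import numpy as np, cv2
from workcell import env, grab_frame, camera_model, models
from scipy.spatial.transform import Rotation as Ro
np.set_printoptions(precision=1,suppress=True)
def pose():
    s=env.state(); return np.array(s["ee_pos"]),Ro.from_euler("xyz",s["ee_rot"],degrees=True).as_matrix()
def cam(c,P=None):
    m=camera_model(c);K=m["K"]
    if c=="wrist":
        p,R=P;M=m["mount"];Rw=R@M[:3,:3];o=R@M[:3,3]+p
    else: Rw=m["R"].T;o=-Rw@m["t"]
    return K,Rw,o
def back(uv,z,c,P=None):
    K,Rw,o=cam(c,P);d=Rw@np.linalg.inv(K)@[uv[0],uv[1],1];return o+d*(z-o[2])/d[2]
def proj(X,c,P=None):
    K,Rw,o=cam(c,P);q=K@Rw.T@(np.asarray(X)-o);return q[:2]/q[2]
R_={"orange":((6,150,120),(17,255,255)),"green":((50,120,60),(80,255,255)),"yellow":((22,120,120),(33,255,255)),"blue":((108,140,50),(125,255,255))}
def blobs(im,c,amin=40):
    m=cv2.inRange(cv2.cvtColor(im,cv2.COLOR_BGR2HSV),*R_[c])
    out=[]
    for k in cv2.findContours(m,cv2.RETR_EXTERNAL,cv2.CHAIN_APPROX_NONE)[0]:
        if cv2.contourArea(k)>amin:
            (u,v),wh,a=cv2.minAreaRect(k);out.append((cv2.contourArea(k),np.array([u,v]),cv2.boxPoints(((u,v),wh,a))))
    return sorted(out,key=lambda t:-t[0])
def tool(T,P):  # world target -> tool shift
    return P[1].T@(np.asarray(T)-P[0])
E
python3 - <<'E'
from h import *
for n,c in (("pics/b.png","top"),("pics/a.png","scene")):
    im=cv2.imread(n)
    for k,z in (("orange",64),("green",64),("yellow",48),("blue",25)):
        for b in blobs(im,k):
            print(c,k,b[0],b[1],back(b[1],z,c), [back(q,z,c)[:2].round(0).tolist() for q in b[2]] if k=="blue" else "")
E
```

```text
top orange 175.5 [228.5 187.5] [595.1  53.5  64. ] 
top green 160.5 [264.2 197.8] [571.1 -22.5  64. ] 
top yellow 226.5 [248.3 254.4] [451.6  14.7  48. ] 
top yellow 223.0 [212.8 243.8] [475.9  90.6  48. ] 
top blue 3535.5 [130.7 260.1] [443.4 275.3  25. ] [[378.0, 342.0], [525.0, 330.0], [510.0, 208.0], [364.0, 222.0]]
scene orange 110.5 [272.  209.5] [597.2  57.2  64. ] 
scene green 1726.0 [390.6 371.5] [817.3 442.   64. ] 
scene green 1400.0 [ 79.3 199.2] [ 808.7 -381.3   64. ] 
scene green 103.5 [250. 190.] [572.9 -19.5  64. ] 
scene yellow 125.5 [305.2 184.8] [477.4  94.   48. ] 
scene yellow 114.0 [283.5 167.5] [454.7  18.1  48. ] 
scene blue 2326.0 [373.  212.3] [454.2 280.1  25. ] [[527.0, 216.0], [359.0, 223.0], [379.0, 347.0], [540.0, 332.0]]
```

```bash
python3 -m crank '1 -39.6 -29.3 8 0 0 0;1 -39.6 -29.3 8 0 0 0;1 -39.6 -29.3 8 0 0 0;1 -39.6 -29.3 8 0 0 0;1 -39.6 -29.3 8 0 0 0;1 -39.6 -29.3 8 0 0 0;1 -39.6 -29.3 8 0 0 0;1 -39.6 -29.3 8 0 0 0;1 -39.6 -29.3 8 0 0 0;1 -39.6 -29.3 8 0 0 -7.1' 20; python3 -m crank '1 0 0 0 0 0 0;1 0 0 0 0 0 0'
python3 - <<'E'
from h import *
P=pose();im=grab_frame("wrist");cv2.imwrite("pics/w1.png",im);print(P[0],env.state()["ee_rot"],env.state()["gripper_width"])
for k,z in (("orange",64),("green",64),("yellow",48)):
    for b in blobs(im,k,200): print(k,b[0],b[1],X:=back(b[1],z,"wrist",P),tool(X,P))
E
```

```text
time_s: 1.55
ee_pos: [478.1, 90.8, 144.9]
ee_rot: [180.0, 0.0, 162.8]
force: [0.8, 0.1, 0.7]
gripper_width: 0.6
gripper_force: 0.0
time_s: 1.8
ee_pos: [477.0, 92.5, 144.9]
ee_rot: [180.0, -0.0, 162.5]
force: [-0.3, -0.1, 0.2]
gripper_width: 0.3
gripper_force: 0.0
[477.   92.5 144.9] [180.   -0.  162.6] 0.5585947577538968
yellow 1776.5 [153.5 202. ] [451.6  16.2  48. ] [  1.2 -80.5  96.9]
yellow 1519.0 [254.5 202. ] [475.6  92.4  48. ] [ 1.2 -0.6 96.9]
```

View pics/w1.png

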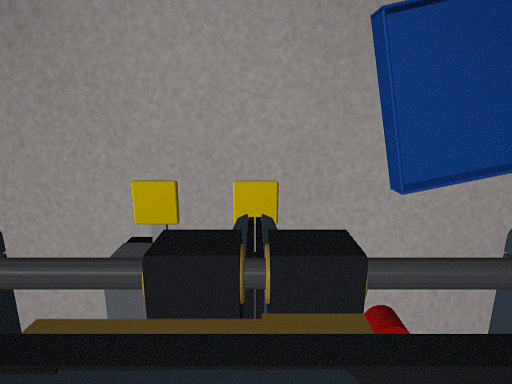

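The wrist view shows the target pedal at (255,202) directly under the closed fingers. The second pedal is at (154,202), and the tray is at the upper right. I'll press the target pedal.

```bash
python3 -m crank '1 0 0 25 0 0 0;1 0 0 25 0 0 0;1 0 0 25 0 0 0;1 0 0 6 0 0 0;1 0 0 5 0 0 0;1 0 0 5 0 0 0;1 0 0 5 0 0 0;1 0 0 5 0 0 0;1 0 0 5 0 0 0;1 0 0 0 0 0 0'; python3 -m crank '1 0 0 2 0 0 0;1 0 0 1 0 0 0;1 0 0 0 0 0 0'
```

```text
time_s: 3.1
ee_pos: [477.6, 93.2, 41.8]
ee_rot: [179.9, 0.1, 162.6]
force: [-5.5, 1.5, 19.8]
gripper_width: 0.8
gripper_force: 10.0
time_s: 3.48
ee_pos: [477.6, 93.2, 41.3]
ee_rot: [179.9, 0.1, 162.6]
force: [-13.3, 0.6, 40.2]
gripper_width: 0.8
gripper_force: 20.5
```

```bash
python3 -m crank '1 0 0 -2.5 0 0 0'; python3 - <<'E'
from h import *
a=grab_frame("scene");w=grab_frame("wrist")
c=cv2.resize(a[130:260,200:360],None,fx=4,fy=4,interpolation=cv2.INTER_CUBIC)
w=cv2.resize(w[150:300,150:360],None,fx=3.5,fy=3.5)
cv2.imwrite("pics/c.png",c);cv2.imwrite("pics/w2.png",w)
E
```

```text
time_s: 3.6
ee_pos: [477.5, 93.1, 42.0]
ee_rot: [179.9, 0.1, 162.6]
force: [-4.8, 0.9, 10.9]
gripper_width: 0.4
gripper_force: 6.0
```

View pics/c.png

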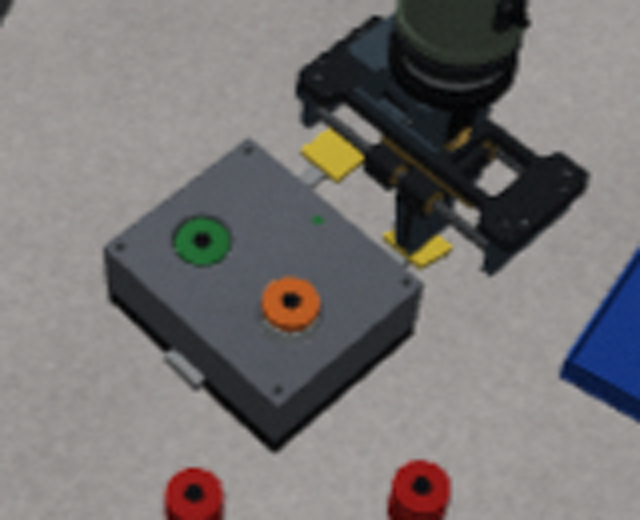

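View pics/w2.png

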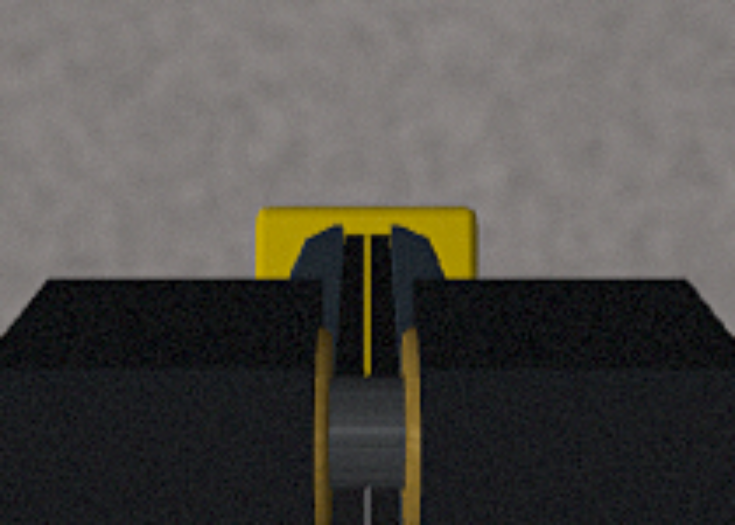

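The orange module has risen only partly or fully, which this view cannot settle, with the fingers on pedal 1. I'll measure the cap height from the scene picture.

```bash
python3 - <<'E'
from h import *
a0=cv2.imread("pics/a.png")
for i in range(2):
    a=grab_frame("scene");t=grab_frame("top")
    o0=blobs(a0,"orange")[0];o1=[b for b in blobs(a,"orange") if abs(b[1]-[272,207]).max()<15][0]
    print("scene orange",o0[1],o1[1],[b[1] for b in blobs(a,"green") if b[0]<300], "top",[ (b[0],b[1]) for b in blobs(t,"orange")])
X=back(o0[1],64,"scene")
for h in (64,70,75,80,84): print(h,proj([X[0],X[1],h],"scene"), proj([595.1,53.5,h],"top"))
print(env.state()["ee_pos"],env.state()["force"])
E
```

```text
scene orange [272.  209.5] [272.5 205. ] [array([250., 190.])] top [(178.5, array([227.5, 186.5]))]
scene orange [272.  209.5] [272.5 205. ] [array([250., 190.])] top [(178.5, array([227.5, 186.5]))]
64 [272.  209.5] [228.5 187.5]
70 [272.1 208.2] [228.3 187.2]
75 [272.2 207.2] [228.1 187. ]
80 [272.3 206.1] [227.9 186.7]
84 [272.3 205.2] [227.7 186.5]
[477.6  93.1  41.7] [-7.4  2.2 22.4]
```

The cap height reads about 84 mm in both cameras, so the module is fully raised, and the pedal is on a stiff stop. I'll let go of the pedal, open the gripper and move over the module.

```bash
python3 -m crank '1 0 0 -20 0 0 0;1 0 0 -40 0 0 0;-1 0 0 -40 0 0 0;-1 -31 0 -10 0 0 0;-1 -31 0 0 0 0 0;-1 -31 0 0 0 0 0;-1 -31 0 0 0 0 0;-1 0 0 0 0 0 0;-1 0 0 0 0 0 0;-1 0 0 0 0 0 0' 20
python3 - <<'E'
from h import *
P=pose();im=grab_frame("wrist");cv2.imwrite("pics/w3.png",im);a=grab_frame("scene");t=grab_frame("top")
print(P[0],env.state()["ee_rot"],env.state()["gripper_width"])
for z in (64,84):
    for b in blobs(im,"orange",200): print(b[0],b[1],b[2].round(),X:=back(b[1],z,"wrist",P),tool(X,P))
for b in blobs(im,"green",200)[:2]: print("g",b[0],b[1],back(b[1],64,"wrist",P))
print([(b[0],b[1]) for b in blobs(a,"orange")+blobs(a,"yellow")+blobs(t,"yellow")])
E
```

```text
time_s: 5.15
ee_pos: [594.6, 55.6, 148.7]
ee_rot: [180.0, -0.0, 162.6]
force: [0.7, -0.8, -0.5]
gripper_width: 77.2
gripper_force: 0.0
[594.6  55.6 148.7] [180.    0.  162.6] 89.42466968130674
1852.5 [254.8 216.6] [[223. 230.]
 [241. 185.]
 [287. 204.]
 [269. 248.]] [601.3  53.1  64. ] [-7.1 -0.4 84.7]
1852.5 [254.8 216.6] [[223. 230.]
 [241. 185.]
 [287. 204.]
 [269. 248.]] [595.4  54.9  84. ] [-0.9 -0.4 64.7]
g 1420.0 [147.8 205.8] [568.9 -21.5  64. ]
[(119.5, array([272.5, 205. ])), (196.0, array([214.1, 242.7]))]
```

View pics/w3.png

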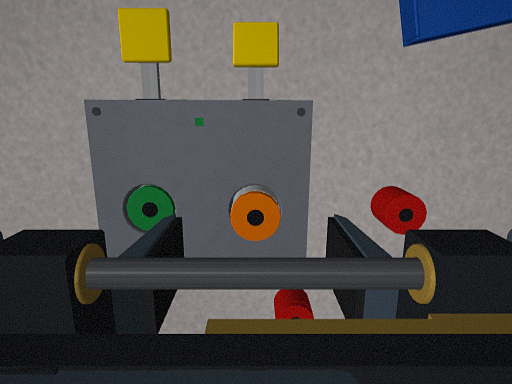

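The view shows the orange cap at (255,217) raised between the open fingers, with the green cap still down in its well. The left-hand pedal stays up and the pressed one stays down. I'll descend carefully.

```bash
python3 -m crank '-1 -1 0 25 0 0 0;-1 0 0 25 0 0 0;-1 0 0 12 0 0 0;-1 0 0 4 0 0 0;-1 0 0 0 0 0 0' 20; python3 -m crank '-1 0 0 1.5 0 0 0;-1 0 0 1 0 0 0;-1 0 0 0 0 0 0;-1 0 0 0 0 0 0'
```

```text
time_s: 5.92
ee_pos: [596.9, 55.0, 82.9]
ee_rot: [180.0, 0.0, 162.6]
force: [-0.2, 0.3, -0.0]
gripper_width: 90.7
gripper_force: 0.0
time_s: 6.42
ee_pos: [596.7, 54.9, 80.1]
ee_rot: [180.0, 0.0, 162.6]
force: [0.6, -0.7, 0.6]
gripper_width: 91.2
gripper_force: 0.0
```

```bash
python3 -m crank '1 0 0 0 0 0 0;1 0 0 0 0 0 0;1 0 0 0 0 0 0;1 0 0 0 0 0 0;1 0 0 0 0 0 0;1 0 0 0 0 0 0;1 0 0 0 0 0 0;1 0 0 0 0 0 0' 25; python3 -m crank '1 0 0 -3 0 0 0;1 0 0 -5 0 0 0;1 0 0 -5 0 0 0;1 0 0 -8 0 0 0;1 0 0 -10 0 0 0;1 0 0 -10 0 0 0;1 0 0 -10 0 0 0;1 0 0 -10 0 0 0;1 0 0 -10 0 0 0;1 0 0 0 0 0 0' 25
python3 - <<'E'
from h import *
P=pose();im=grab_frame("wrist");cv2.imwrite("pics/w4.png",im)
print(P[0],env.state()["force"],env.state()["gripper_width"])
for b in blobs(im,"orange",200): print(b[0],b[1],b[2].round())
for h in range(0,40,5): print(h,proj(P[0]+P[1]@[0,0,h-0.],"wrist",P))
E
```

```text
time_s: 7.42
ee_pos: [596.6, 54.9, 80.0]
ee_rot: [180.0, 0.0, 162.6]
force: [-0.1, 0.4, -0.3]
gripper_width: 35.1
gripper_force: 25.0
time_s: 8.68
ee_pos: [597.2, 55.0, 152.0]
ee_rot: [180.0, 0.1, 162.6]
force: [-0.2, 0.4, -1.0]
gripper_width: 35.4
gripper_force: 25.0
[597.2  55.  152. ] [ 0.  -0.2 -0.9] 35.2356838500317
1856.5 [254. 237.] [[219. 217.]
 [289. 217.]
 [289. 257.]
 [219. 257.]]
0 [255.8 252.5]
5 [255.8 248.7]
10 [255.7 245.1]
15 [255.7 241.7]
20 [255.7 238.4]
25 [255.6 235.3]
30 [255.6 232.4]
35 [255.6 229.6]
```

View pics/w4.png

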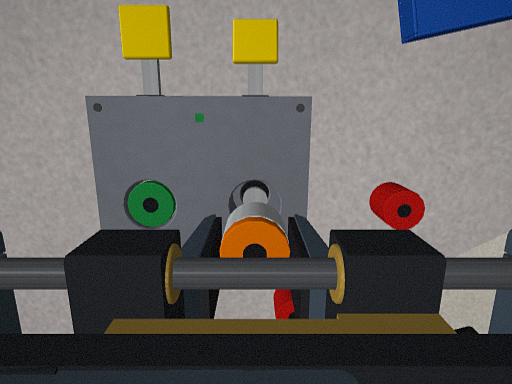

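The module is gripped and upright, with its cap at (254,237), and the nest well is empty. I'll carry it to the tray.

```bash
python3 -m crank '1 14 11 0 0 0 0;1 28 22.4 0 0 0 0;1 28 22.4 0 0 0 0;1 28 22.4 0 0 0 0;1 28 22.4 0 0 0 0;1 28 22.4 0 0 0 0;1 28 22.4 0 0 0 0;1 20 16 0 0 0 0;1 8.5 6.5 0 0 0 0;1 0 0 0 0 0 0'
python3 - <<'E'
from h import *
P=pose();im=grab_frame("wrist");cv2.imwrite("pics/w5.png",im)
print(P[0],env.state()["force"],env.state()["gripper_width"])
a=grab_frame("top")
c=cv2.resize(a[200:320,70:200],None,fx=4,fy=4)
cv2.imwrite("pics/t5.png",c)
E
```

```text
time_s: 9.98
ee_pos: [445.3, 278.4, 150.8]
ee_rot: [-180.0, -0.0, 162.7]
force: [0.5, 0.4, -1.0]
gripper_width: 35.4
gripper_force: 25.0
[445.3 278.4 150.8] [ 0.9 -0.3 -0.5] 35.44581686731403
```

View pics/w5.png

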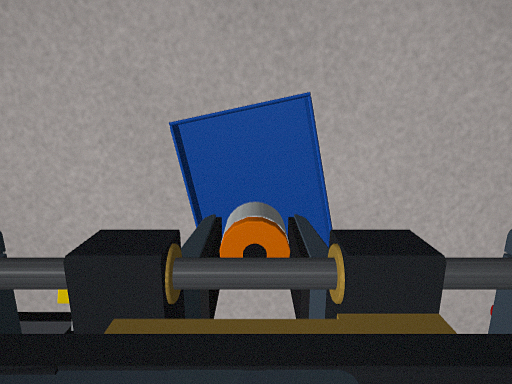

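```bash
python3 - <<'E'
from h import *
P=pose()
a=back((172,124),25,"wrist",P);b=back((310,94),25,"wrist",P)
d=(b-a)/np.linalg.norm(b-a);n=np.array([-d[1],d[0],0]);n*=np.sign(n[0])
c=(a+b)/2+75*n;print(a,b,np.linalg.norm(b-a),c,tool(c,P)[:2],np.degrees(np.arctan2(n[1],n[0])))
E
```

```text
[367.6 229.7  25. ] [378.8 345.4  25. ] 116.18738523228915 [447.8 280.3  25. ] [-0.8  3.1] -5.568017164471219
```

The tray's centre is at about (448,280) and its width reads 116 mm against 120. The module is over the centre, so I'll lower it.

```bash
python3 -m crank '1 -1 3 15 0 0 0;1 0 0 25 0 0 0;1 0 0 25 0 0 0;1 0 0 20 0 0 0;1 0 0 15 0 0 0;1 0 0 7 0 0 0;1 0 0 2 0 0 0;1 0 0 2 0 0 0;1 0 0 0 0 0 0;1 0 0 0 0 0 0'; python3 -m crank '1 0 0 1.5 0 0 0;1 0 0 1 0 0 0;1 0 0 0 0 0 0'
```

```text
time_s: 11.32
ee_pos: [448.1, 280.9, 40.4]
ee_rot: [180.0, 0.0, 162.6]
force: [-0.9, 0.5, 0.4]
gripper_width: 35.5
gripper_force: 25.0
time_s: 11.7
ee_pos: [447.7, 280.6, 37.4]
ee_rot: [-180.0, -0.0, 162.6]
force: [-0.6, 0.3, -1.0]
gripper_width: 35.4
gripper_force: 25.0
```

```bash
python3 -m crank '1 0 0 1 0 0 0;1 0 0 0.5 0 0 0;1 0 0 0 0 0 0'; python3 -m crank '1 0 0 0.6 0 0 0;1 0 0 0 0 0 0';python3 -m crank '1 0 0 0.6 0 0 0;1 0 0 0 0 0 0'
```

```text
time_s: 12.08
ee_pos: [447.8, 280.7, 35.9]
ee_rot: [-180.0, -0.0, 162.6]
force: [-0.5, 0.5, -1.4]
gripper_width: 35.4
gripper_force: 25.0
time_s: 12.32
ee_pos: [447.8, 280.7, 35.3]
ee_rot: [180.0, -0.0, 162.6]
force: [0.1, 0.4, -0.3]
gripper_width: 35.2
gripper_force: 25.0
time_s: 12.58
ee_pos: [447.9, 280.7, 35.1]
ee_rot: [180.0, 0.0, 162.6]
force: [-1.3, -0.9, 2.6]
gripper_width: 35.3
gripper_force: 25.0
```

```bash
python3 -m crank '1 0 0 0.5 0 0 0;1 0 0 0 0 0 0'
```

```text
time_s: 12.82
ee_pos: [447.9, 280.8, 35.0]
ee_rot: [180.0, 0.0, 162.6]
force: [-2.1, -0.3, 7.1]
gripper_width: 35.4
gripper_force: 25.0
```

The module is standing on the floor. I'll open to about 60 mm, so the fingers clear the tray walls, then retreat.

```bash
python3 -m crank '0.15 0 0 -0.5 0 0 0;0 0 0 0 0 0 0;-0.3 0 0 0 0 0 0;-0.3 0 0 0 0 0 0;-0.3 0 0 0 0 0 0;-0.3 0 0 0 0 0 0' 10; python3 -m crank '-0.3 0 0 -10 0 0 0;-0.3 0 0 -20 0 0 0;-0.3 0 0 -35 0 0 0;-0.3 0 0 -40 0 0 0;-0.3 0 0 -40 0 0 0;-0.3 0 0 -20 0 0 0;-0.3 0 0 0 0 0 0;-0.3 0 0 0 0 0 0'
python3 - <<'E'
from h import *
P=pose();w=grab_frame("wrist");a=grab_frame("scene")
print(P[0],env.state()["gripper_width"],env.state()["force"])
for b in blobs(w,"orange",200): print(b[1],X:=back(b[1],39,"wrist",P),[back(q,39,"wrist",P) for q in b[2]])
w=cv2.resize(w,(400,300));c=cv2.resize(a[140:260,220:420],(400,240),interpolation=cv2.INTER_CUBIC)
cv2.imwrite("pics/f.png",np.vstack([w,c]))
E
```

```text
time_s: 13.58
ee_pos: [447.8, 280.7, 34.7]
ee_rot: [180.0, -0.0, 162.6]
force: [0.1, -0.7, -0.2]
gripper_width: 59.1
gripper_force: 0.0
time_s: 14.58
ee_pos: [447.2, 280.3, 199.0]
ee_rot: [-179.9, -0.1, 162.6]
force: [0.3, -0.8, -0.7]
gripper_width: 59.4
gripper_force: 0.0
[447.2 280.3 199. ] 59.24653653285586 [ 0.3 -1.   0.7]
[255.5 186.5] [446.8 280.7  39. ] [array([425.4, 269.7,  39. ]), array([435.5, 301.9,  39. ]), array([468.8, 291.9,  39. ]), array([458.5, 258.9,  39. ])]
```

View pics/f.png

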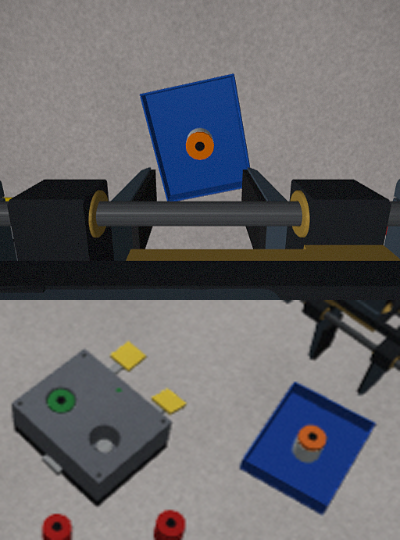

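The module stands upright in the middle of the blue tray, with its cap at (200,145) in the upper picture and (312,437) in the lower one. The green module is still in its well, and the gripper is clear of everything.

```bash
python3 -c "
from workcell import env
print(env.job_done())"
```

```text
the job is handed in; nothing more can be done
None
```

The job is handed in: I pressed the orange module's pedal to its stop, then lifted the module out and set it upright on the blue tray's floor before letting go, with the green module still in its well, at about 15 s of the 48 s allowed; pressing the pedal briefly took the wrist force to about 40 N.

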